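# Hang a turned finial on the drying rail

## Task

Pick up the turned finial that carries an open C-shaped hook, lift the hook's nose over the anti-jump lip of the drying rail, and lower it into the channel behind the lip. Feel along the channel floor, without ever bearing on the rail with more than 30 N, until the nose sinks fully home in the floor's one notch, and leave the finial hanging there freely and at rest. Keep hold of it until it is home, do not drop it in, and leave everything else on the bench as it stands.

Things in the scene. Friction and masses are not known exactly. Their poses are not given: they have to be found in the camera images.
- carrier: Turned wooden finial, 54 mm across, 70 mm high, with an open aluminium C-hook on top and a wooden grip block above it; stands upright, 226 mm high, 0.19 to 0.3 kg. Origin: centre of its underside; z up; x the way the C opens, within 30 degrees of world x. Stands on one of three spots in front of the rail. Nose, grip and weight are on the z axis; back of the C at x -28 to -20 mm.
- nose (a point): Centre of the flat lower end of the hook's nose, 146 mm above the carrier's origin; axes as carrier. The nose hangs from the bridge (176 to 184 mm above the origin) and is 7 mm (x) by 16 mm (y), 30 mm long. The C's lower arm, 12 mm wide, has its top 50 mm below this point and is 8 mm thick.
- grip (a point): Centre of the wooden grip block above the nose, 205 mm above the carrier's origin; 18 mm (x) by 30 mm (y) by 42 mm high; axes as carrier.
- rail: Fixed drying rail: a bare steel U-channel on two legs, 330 mm long along its y axis. Origin on the bench under its middle; x points across the channel away from the robot, within 15 degrees of world x. Its ends (y beyond 90 mm either way) are grey housings 80 mm wide, from 167 to 217 mm above the bench; legs 30 mm square at y +-140 mm.
- channel (a point): Middle of the channel at floor level, 191 mm above the bench; axes as rail. Slot 12 mm wide (x -6 to 6). Back guard x 6 to 12, 18 mm high. Rail underside 14 mm below. Floor level and rigid, free for y -90 to 90 mm, with one notch 21 mm long (y), 8 mm deep, the slot's full width; its centre lies anywhere from y -37 to 37 mm, not measured: look or feel.
- lip (a point): Middle of the top edge of the anti-jump lip, the channel's low wall on the robot's side: x -12 to -6 mm from the channel's middle, top 14 mm above the channel floor; axes as rail. Lip and floor are rigid: a held hook landing on them at 15 mm/s can strike with about 25 N, at 8 mm/s with far less.
- finial: a plain turned wooden finial like the hanging one but without any hook, 54 mm across, 70 mm high; bystander; origin under its centre
- tin: a closed bare steel tin, 60 mm across, 62 mm high; bystander; origin under its centre
- gouge_a: a carving gouge lying flat, 217 mm long, wooden handle 24 mm thick; bystander; origin at the bench under the handle's blade end
- gouge_b: a second carving gouge lying flat, same size; bystander; origin at the bench under the handle's blade end
- tape: a grey tape-measure case, 70 x 45 x 65 mm; bystander; origin under its centre
- mallet: a round carver's mallet standing on its head, 86 mm across, 235 mm high; bystander; origin under its centre
- glue: a yellow glue bottle, 60 mm across, 150 mm high; bystander; origin under its centre
Mind the look-alikes: they are no part of the job. Leave any red look-alike of the carrier alone.

How it is judged:
By the outcome, as a careful person would: the job done as asked, in the order asked, and still so for the second after the job is handed in, with the robot touching nothing.
It also fails if it takes over 54 s, if anything falls off the work surface, if the arm or the gripper's body presses on something with over 40 N, if the wrist force passes 120 N, or if a joint passes its speed limit or range.

## Robot

A 7-joint arm with a two-finger parallel gripper is mounted at the origin on the work surface. World frame = base frame: x ahead of the robot, y to its left, z up, the work surface at z = 0. Lengths are in mm, angles in rad, forces in N, time in s.
With the tool pointing down it reaches from about 400 to 875 mm from the base axis. Payload 4.4 kg.
Tool frame: the origin (TCP) lies midway between the tips of the shut fingers; the grasp point (between the pads) lies ctrl.grip_depth behind it (ctrl.grip_depth is the distance from the TCP to the grasp point, in mm); z points along the fingers, y is the line along which they close (so a half turn about z gives the same grasp; the last joint's range is limited). The gripper opens to 85 mm and grips with 20 to 120 N. Pads are 22 mm wide; open, the fingers measure 114 mm over their backs; the gripper's body (76 mm by 85 mm) begins 54 mm behind the grasp point. The pads swing forward as they close: fully open they stand 13 mm farther back than shut.
Start: joints at [-1.384, 0.628, 0.038, 1.517, -0.027, 0.996, -0.02], TCP at [162.55, 629.361, 231.313] pointing down, gripper open.
Joint ranges: [-3.06, 3.06], [-0.37, 2.12], [-1.25, 1.32], [0.18, 2.47], [-1.1, 4.24], [0.23, 1.98], [-2.94, 2.94]. Speed limits (rad/s): [2.57, 2.57, 3.14, 3.14, 3.14, 3.14, 3.14].

## Interface

Orientations are given as [roll, pitch, yaw] about the fixed x, y, z axes, in that order (R = Rz(yaw) Ry(pitch) Rx(roll)).
In Python, from cell import ctrl gives the robot as it stands.
- The arm moves only by the tool carry_out, never from a script. Its argument "deltas" is one flat list of numbers, 7 for each row, row after row: the turn, a rotation vector about the tool's x, y, z in degrees, then the shift along the tool's x, y, z in m, then the closure, from -1 (fully open) to 1 (shut). In form: [wx, wy, wz, dx, dy, dz, claw, wx, wy, wz, dx, dy, dz, claw, ...]. A call has 1 to 12 rows; each row shifts and turns the commanded pose from where the row before left it, along the tool's axes as they then stand; what a row does not reach is not made up. A row lasts 1/8 s, in which the tool goes at most 62.5 mm and 10.7 degrees, less where a joint would pass 70% of its speed; a pose out of reach is approached as far as the arm can. A call with a gripper value outside its range is refused whole. The fingers move at their own pace and stop on an object; the grip force is fixed at half the most. Time passes only in rows, so rows that do not move let the fingers close. It gives the time, the measured TCP pose, the force, the opening and the grip force at its end, in the units of the state.
- ctrl.read_state(): the state, without advancing time (a new reading comes with each control period).
- ctrl.get_image(name): name is "scene" or "top"; returns the picture (400x640x3 uint8, red, green, blue); there is no depth.
- ctrl.calibration(name): a dict with "mtx" (3x3 intrinsics, pixels), "R" (3x3) and "t" (3): a world point X has camera coordinates R X + t. Camera axes: x right, y down, z forward; pixel columns grow to the right and rows downward; lengths in mm; the calibration is good to about 2 mm. A picture is of the moment at which its call begins. calibration takes no time and is no camera call.
- ctrl.finish_job(): hands the job in; it is judged then, once.
The state is a dict: "clock": time; "qpos": joint angles; "qd": joint speeds; "tau": joint torques, N m; "eef_pos": TCP position; "tool_rot": TCP orientation; "force": force on the tool from outside, world axes, zero at the start; "torque": the same for the moment, N m; "width": finger opening in mm; "gripper_force": force on a finger pad.
Only numpy, scipy, OpenCV 4.12 (cv2) and the standard library are available. Lean on these libraries where they do the work, as an engineer would, in place of code of your own. Each camera call takes 0.05 s, during which the arm holds its last target. There are 200 camera calls.

## Working session

There is one attempt and no reset: what is moved stays moved. The work goes in short steps, Python scripts to look and compute and a tool call to move; the robot and the scene stay as the last step left them, time stands still between calls to the robot, and variables do not carry over. Pictures are saved under pics/ and viewed, at most 11 in all, crops included, and the job is handed in when it is done.

Besides the shell and the picture viewer there is one more tool, called after "Request:" as name(argument=value, ...) on one line, values as JSON. carry_out: Moves the arm, as the interface text tells. Its arguments: {"type":"object","properties":{"deltas":{"type":"array"}},"required":["deltas"]}

```bash
mkdir -p pics; ls; python3 - <<'E'
from cell import ctrl
import cv2,numpy as np
print(ctrl.grip_depth); s=ctrl.read_state(); print({k:np.round(v,3).tolist() for k,v in s.items()})
for n in("scene","top"):
    im=ctrl.get_image(n); np.save(f"pics/{n}0.npy",im); cv2.imwrite(f"pics/{n}0.png",im[:,:,::-1])
    c=ctrl.calibration(n); print(n,{k:np.round(v,4).tolist() for k,v in c.items()}, 'cam',np.round(-np.array(c["R"]).T@np.array(c["t"])))
E
```

```text
pics
18.700000000000003
{'clock': 0.0, 'qpos': [-1.384, 0.629, 0.038, 1.518, -0.027, 0.996, -0.02], 'qd': [0.001, -0.002, 0.002, -0.0, 0.001, 0.001, 0.001], 'tau': [0.0, -56.339, 1.225, -19.344, 0.011, 0.011, -0.0], 'eef_pos': [162.412, 628.722, 230.378], 'tool_rot': [-3.14, 0.0, 2.889], 'force': [-0.026, 0.04, 1.231], 'torque': [0.028, -0.061, 0.009], 'gripper_force': 0.0, 'width': 85.474}
scene {'mtx': [[435.3709, 0.0, 316.5352], [0.0, 435.3709, 198.6757], [0.0, 0.0, 1.0]], 'R': [[0.389, 0.9212, -0.0073], [0.8018, -0.3425, -0.4897], [-0.4536, 0.1846, -0.8719]], 't': [-214.5789, -375.3762, 1650.4249]} cam [1133. -236. 1254.]
top {'mtx': [[434.722, 0.0, 330.1403], [0.0, 434.722, 193.9003], [0.0, 0.0, 1.0]], 'R': [[0.0121, -0.9999, 0.0024], [-0.9851, -0.0123, -0.1714], [0.1715, -0.0003, -0.9852]], 't': [-38.5882, 576.9548, 1603.2348]} cam [ 294.  -31. 1678.]
```

View pics/scene0.png

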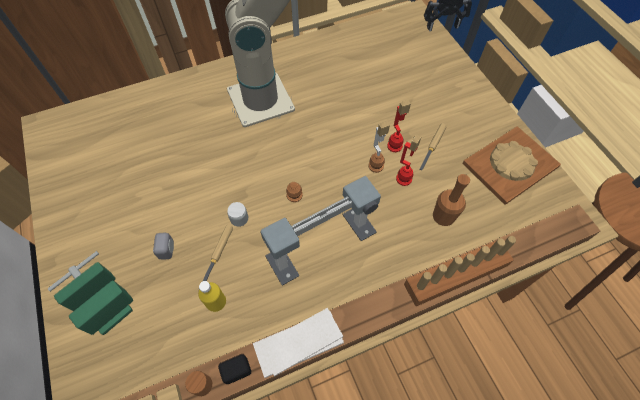

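View pics/top0.png

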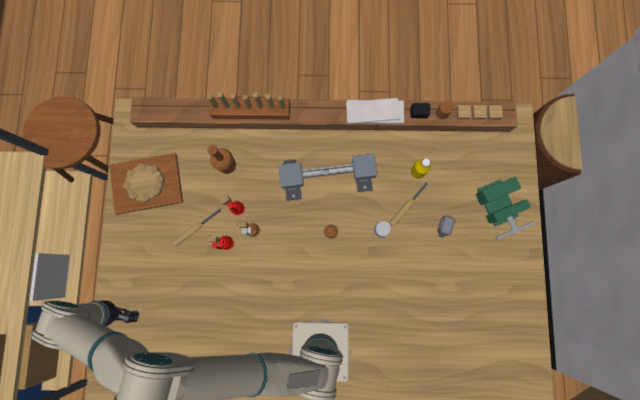

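The scene view shows the carrier (wood base with a silver hook) at about (377,160), beside two red look-alikes at (397,140) and (405,172). The rail runs between the housings at (280,235) and (361,195). In the top view the carrier is at (250,230) and the rail runs from (290,175) to (364,166). I'll zoom in next.

```bash
python3 - <<'E'
import cv2,numpy as np
s=np.load("pics/scene0.npy")[:,:,::-1];t=np.load("pics/top0.npy")[:,:,::-1]
R=lambda im,x,y,w,h,k:cv2.resize(im[y:y+h,x:x+w],None,fx=k,fy=k,interpolation=cv2.INTER_CUBIC)
a=R(s,355,95,80,100,5); b=R(t,200,185,80,100,5) # 400x500 each
cv2.imwrite("pics/c1.png",np.hstack([a,b]))
a=R(s,255,170,133,100,6);b=R(t,270,145,133,50,6)
cv2.imwrite("pics/c2.png",np.vstack([a[:,:],b])[:600] if 0 else np.vstack([cv2.resize(a,(532,400)),cv2.resize(b,(532,200))]))
E
```

```text
(no output)
```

View pics/c1.png

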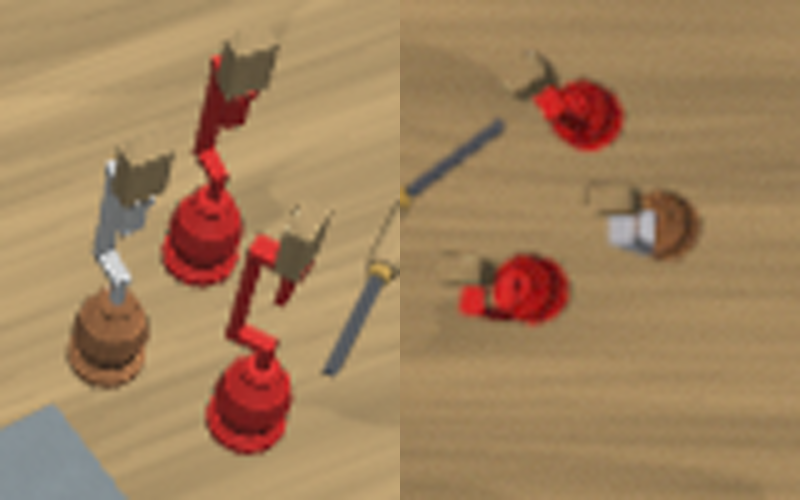

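View pics/c2.png

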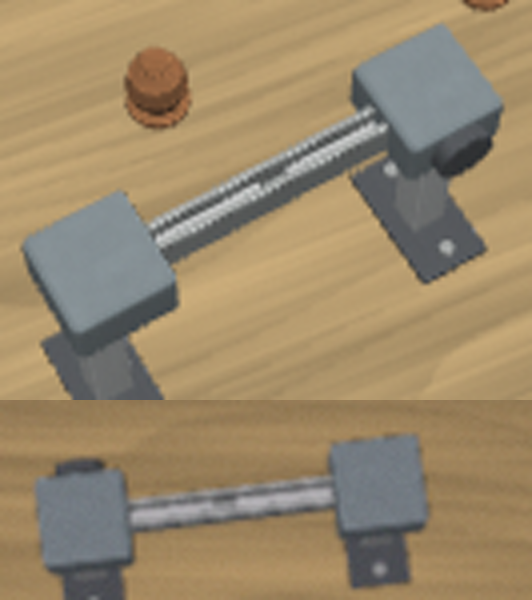

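In the crops the carrier's C opens roughly along +x in the top view. The notch shows as a dark patch at about scene (323,215) and top (326,171). I'll measure these numerically.

```bash
cat > h.py <<'E'
import numpy as np,cv2
from cell import ctrl
C={n:ctrl.calibration(n) for n in("scene","top")}
def ray(n,p):
    c=C[n];R=np.array(c["R"]);t=np.array(c["t"]).ravel()
    d=R.T@np.linalg.inv(c["mtx"])@np.array([p[0],p[1],1.]);return -R.T@t,d/np.linalg.norm(d)
def plane(n,p,z):
    o,d=ray(n,p);return o+d*(z-o[2])/d[2]
def tri(ps,pt):
    A=[];b=[]
    for n,p in(("scene",ps),("top",pt)):
        o,d=ray(n,p);P=np.eye(3)-np.outer(d,d);A.append(P);b.append(P@o)
    x,r,_,_=np.linalg.lstsq(np.vstack(A),np.hstack(b),rcond=None);return x,np.sqrt(r)
def proj(n,X):
    c=C[n];q=np.array(c["mtx"])@(np.array(c["R"])@X+np.array(c["t"]).ravel());return q[:2]/q[2]
E
python3 - <<'E'
from h import *
np.set_printoptions(precision=1,suppress=True)
I={n:np.load(f"pics/{n}0.npy") for n in C}
def blobs(n,m,box,amin):
    x,y,w,h=box;k=np.zeros(m.shape,np.uint8);k[y:y+h,x:x+w]=m[y:y+h,x:x+w]
    N,L,S,c=cv2.connectedComponentsWithStats(k)
    return [(S[i].tolist(),c[i].round(1).tolist()) for i in range(1,N) if S[i][4]>=amin]
hsv={n:cv2.cvtColor(I[n],cv2.COLOR_RGB2HSV) for n in C}
for n,cb,rb in(("scene",(355,95,80,100),(250,165,145,130)),("top",(200,185,80,100),(270,145,120,60))):
    H,S,V=[hsv[n][:,:,i].astype(int) for i in range(3)]
    print(n,"brown",blobs(n,((H<14)&(S>90)&(S<200)),cb,20))
    print(n,"silver",blobs(n,(S<45)&(V>100),cb,6))
    print(n,"housing",blobs(n,((H>85)&(H<115)&(S>25)&(V>105)),rb,60))
# hues samples
for n,p in(("scene",(280,232)),("scene",(360,192)),("top",(290,175)),("top",(364,166))): print(n,p,hsv[n][p[1],p[0]])
print(hsv["scene"][160:166,376],hsv["top"][229,246:260])
R=lambda im,x,y,w,h,k:cv2.resize(im[y:y+h,x:x+w,::-1],None,fx=k,fy=k,interpolation=cv2.INTER_NEAREST)
cv2.imwrite("pics/c3.png",np.hstack([R(I["scene"],364,122,28,44,13),R(I["top"],230,212,32,44,13)]))
E
```

```text
scene brown [([387, 106, 20, 47, 399], [396.3, 134.0]), ([396, 142, 18, 44, 394], [404.8, 168.5]), ([369, 153, 15, 19, 222], [376.3, 162.6])]
scene silver [([374, 127, 12, 29, 116], [377.8, 141.4]), ([355, 176, 25, 19, 319], [364.5, 187.0])]
scene housing [([344, 178, 36, 30, 398], [362.2, 192.5]), ([262, 220, 37, 33, 475], [279.4, 235.9])]
top brown [([226, 201, 19, 15, 58], [235.4, 207.3]), ([249, 224, 11, 13, 85], [253.8, 229.7]), ([211, 235, 13, 14, 50], [216.3, 243.5]), ([223, 236, 11, 15, 34], [229.3, 243.1])]
top silver [([242, 227, 9, 8, 59], [246.1, 230.5])]
top housing [([353, 155, 23, 23, 410], [364.1, 165.6]), ([279, 163, 23, 24, 423], [290.3, 174.1])]
scene (280, 232) [100  26 148]
scene (360, 192) [ 96  24 147]
top (290, 175) [105  31 130]
top (364, 166) [106  29 130]
[[ 12 141 136]
 [ 13 143 141]
 [ 13 141 147]
 [ 13 139 119]
 [ 13 135  98]
 [ 13 137  93]] [[  3  13 173]
 [  9  37 159]
 [130   4 180]
 [143   5 186]
 [  0   5 164]
 [ 10 107 117]
 [ 12 160 134]
 [ 13 157 117]
 [ 13 157 114]
 [ 12 152 116]
 [ 12 153 102]
 [ 12 128  72]
 [ 12 146  94]
 [ 14 141 116]]
```

View pics/c3.png

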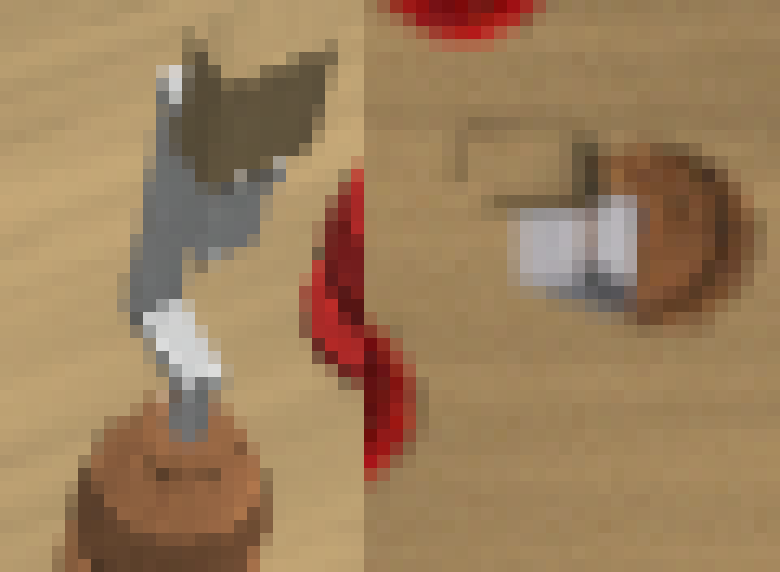

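The carrier's grip top face spans about x 237.4–246.2 and y 221.6–227 in the top view (centre about (241.3,223.8)). Its edges are nearly aligned with the image, so its yaw is close to 0.

```bash
python3 - <<'E'
from h import *
np.set_printoptions(precision=1,suppress=True)
I={n:np.load(f"pics/{n}0.npy") for n in C}
print("grip top",plane("top",(241.3,223.8),226),"base",plane("top",(252.5,230),5), "base scene", plane("scene",(376,163.5),5))
# silver bridge/base scene: tri of base
print("tri base",tri((376,164),(252.5,230)))
H=[]
for n,rb in(("scene",(250,165,145,130)),("top",(270,145,120,60))):
    x,y,w,h=rb;hs=cv2.cvtColor(I[n],cv2.COLOR_RGB2HSV).astype(int);m=np.zeros((400,640),np.uint8)
    q=((hs[:,:,0]>80)&(hs[:,:,0]<125)&(hs[:,:,1]>15)&(hs[:,:,2]>112)&(hs[:,:,2]<165));m[y:y+h,x:x+w]=q[y:y+h,x:x+w]
    m=cv2.morphologyEx(cv2.morphologyEx(m,cv2.MORPH_OPEN,np.ones((5,5),np.uint8)),cv2.MORPH_CLOSE,np.ones((5,5),np.uint8))
    cs=sorted(cv2.findContours(m,cv2.RETR_EXTERNAL,cv2.CHAIN_APPROX_NONE)[0],key=cv2.contourArea)[-2:]
    out=[]
    for c in cs:
        # contour in world plane z=217
        P=np.array([plane(n,p[0],217)[:2] for p in c],np.float32)
        r=cv2.minAreaRect(P);out.append(np.array(r[0]));print(n,r, cv2.contourArea(c))
    out.sort(key=lambda a:a[1]);d=out[1]-out[0]
    print(n,"mid",(out[0]+out[1])/2,"len",np.linalg.norm(d),"yaw deg",np.degrees(np.arctan2(-d[0],d[1])))
for z in(191,183): print("notch",z,plane("scene",(322.5,214.5),z),plane("top",(325.7,170.7),z))
# rail profile along its normal in the top/scene via brightness
mid=(out[0]+out[1])/2;u=d/np.linalg.norm(d);nrm=np.array([u[1],-u[0]])
for n in C:
    g=cv2.cvtColor(I[n],cv2.COLOR_RGB2GRAY).astype(np.float32)
    print(n,"along: floor brightness, y -60..60 step 4")
    for xx in(-9,-4,0,4,9):
        z=205 if xx==-9 else 209 if xx==9 else 191
        pts=np.array([proj(n,np.r_[mid+u*y+nrm*xx,z]) for y in range(-60,61,4)],np.float32)
        print(xx,cv2.remap(g,pts[None,:,0],pts[None,:,1],cv2.INTER_LINEAR)[0].astype(int))
E
```

```text
grip top [441.4 264.9 226. ] base [440.4 265.7   5. ] base scene [436. 271.   5.]
tri base (array([440.5, 266.3,  10.4]), array([2.3]))
scene ((622.3040161132812, 106.15202331542969), (74.37547302246094, 72.92512512207031), 7.14265775680542) 568.5
scene ((656.204833984375, -147.64923095703125), (74.99667358398438, 75.28958129882812), 7.645839214324951) 692.5
scene mid [639.3 -20.7] len 256.0553497246317 yaw deg 7.608095702878932
top ((650.104736328125, -147.87100219726562), (73.461181640625, 71.5453872680664), 7.189944267272949) 388.0
top ((616.1279907226562, 106.28422546386719), (74.76763916015625, 71.96653747558594), 8.059335708618164) 403.0
top mid [633.1 -20.8] len 256.41626116418786 yaw deg 7.614440408653934
notch 191 [632.6 -14.9 191. ] [635.2 -14.9 191. ]
notch 183 [628.8 -13.3 183. ] [637.  -14.8 183. ]
scene along: floor brightness, y -60..60 step 4
-9 [157 152 151 153 150 150 152 149 148 150 156 149 157 158 153 158 154 152
 155 154 152 155 153 152 157 156 156 161 158 158 159]
-4 [118 123 105 113 117  97 111 111 133 118 129 127 120 128 100  87  85  86
  86  85 112 121 121 12
[... 410 characters left out ...]
87 188]
top along: floor brightness, y -60..60 step 4
-9 [127 130 135 139 137 127 120 123 127 138 142 139 129 127 121 125 134 142
 140 132 122 117 123 130 132 136 134 124 123 121 128]
-4 [141 145 149 156 154 145 138 139 146 153 158 154 149 144 136 134 141 149
 152 148 142 132 137 144 145 149 150 146 138 138 144]
0 [164 167 169 168 168 163 155 165 171 173 171 170 167 161 147 138 144 144
 148 154 155 150 160 167 166 166 166 162 159 163 169]
4 [165 164 165 167 170 169 169 166 166 168 169 168 173 169 144 127 129 127
 129 145 164 166 162 162 166 165 165 169 171 166 163]
9 [119 116 125 130 135 134 132 122 116 116 124 135 137 134 122 118 117 121
 129 137 137 129 119 115 122 129 133 136 134 124 120]
```

Estimates so far:
- **Carrier:** (441, 265), yaw about 0.
- **Rail:** yaw 7.6°, middle about (636, -21).
- **Notch:** y about +7 along the rail.

I'll lift, turn the tool to 180° and move above the carrier.

Request:
carry_out(deltas=[0, 0, -5, 0, 0, -0.04, -1, 0, 0, -5, 0, 0, -0.04, -1, 0, 0, -4.5, 0, 0, -0.04, -1, 0, 0, 0, -0.031, -0.0404, 0, -1, 0, 0, 0, -0.031, -0.0404, 0, -1, 0, 0, 0, -0.031, -0.0404, 0, -1, 0, 0, 0, -0.031, -0.0404, 0, -1, 0, 0, 0, -0.031, -0.0404, 0, -1, 0, 0, 0, -0.031, -0.0404, 0, -1, 0, 0, 0, -0.031, -0.0404, 0, -1, 0, 0, 0, -0.031, -0.0404, 0, -1, 0, 0, 0, -0.031, -0.0404, 0, -1])

```text
clock: 1.6
eef_pos: [442.3, 264.3, 351.1]
tool_rot: [-3.141, -0.0, -3.141]
force: [-0.3, 0.5, 0.3]
width: 85.3
gripper_force: 0.0
```

Request:
carry_out(deltas=[0, 0, 0, 0, 0, 0, -1, 0, 0, 0, 0, 0, 0, -1])

```text
clock: 1.85
eef_pos: [441.0, 266.4, 351.0]
tool_rot: [3.141, -0.001, -3.141]
force: [0.4, -0.0, 0.2]
width: 85.3
gripper_force: 0.0
```

Request:
carry_out(deltas=[0, 0, 0, 0, 0, 0.03, -1, 0, 0, 0, 0, 0.03, -1, 0, 0, 0, 0, 0.03, -1, 0, 0, 0, 0, 0.03, -1, 0, 0, 0, 0, 0.02, -1, 0, 0, 0, 0, 0.015, -1, 0, 0, 0, 0, 0.01, -1, 0, 0, 0, 0, 0, -1])

```text
clock: 2.72
eef_pos: [500.8, 207.3, 384.0]
tool_rot: [3.123, 0.017, -3.121]
force: [-0.3, 0.7, 0.1]
width: 59.1
gripper_force: 0.0
```

```bash
python3 - <<'E'
from h import *
s=ctrl.read_state();print(s["eef_pos"],s["force"])
I={n:ctrl.get_image(n) for n in C}
R=lambda im,x,y,w,h,k:cv2.resize(im[y:y+h,x:x+w,::-1],None,fx=k,fy=k,interpolation=cv2.INTER_CUBIC)
cv2.imwrite("pics/c4.png",np.hstack([R(I["scene"],345,95,80,90,5),R(I["top"],205,185,80,90,5)]))
E
```

```text
[500.82116659 207.27587957 383.9915275 ] [-0.26521232  0.69499965  0.09136531]
```

View pics/c4.png

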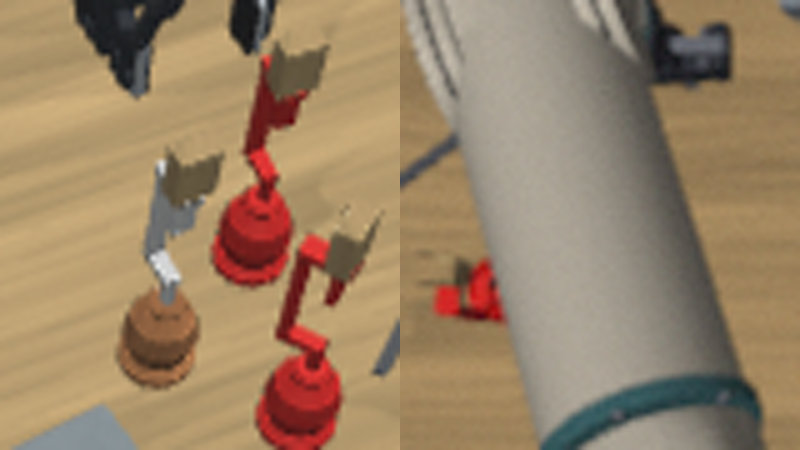

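One row in my last call was miscounted, so the arm shifted sideways and up. It stayed in free air, and the picture shows nothing touched. I'll let it settle, reopen the gripper and correct.

Request:
carry_out(deltas=[0, 0, 0, 0, 0, 0, -1, 0, 0, 0, 0, 0, 0, -1])

```text
clock: 3.08
eef_pos: [502.2, 205.4, 384.0]
tool_rot: [3.124, 0.017, -3.124]
force: [-0.6, 0.3, 0.0]
width: 85.6
gripper_force: 0.0
```

```bash
python3 - <<'E'
from h import *
from scipy.spatial.transform import Rotation as Ro
s=ctrl.read_state();p=np.array(s["eef_pos"]);R=Ro.from_euler("xyz",s["tool_rot"])
T=Ro.from_euler("xyz",[np.pi,0,np.pi])
print(p,s["tool_rot"],s["width"],"rotvec tool deg",np.degrees((R.inv()*T).as_rotvec()),"shift in target tool axes",T.inv().apply(np.array([441,265.3,300])-p))
E
```

```text
[502.19615    205.36722073 383.95674332] [ 3.12417979  0.01735051 -3.12423392] 85.57164403071516 rotvec tool deg [1.00626152 0.98540197 1.00318711] shift in target tool axes [61.19615    59.93277927 83.95674332]
```

Request:
carry_out(deltas=[1, 1, 1, 0, 0, 0, -1, 0, 0, 0, 0.0204, 0.02, 0, -1, 0, 0, 0, 0.0204, 0.02, 0, -1, 0, 0, 0, 0.0204, 0.02, 0, -1, 0, 0, 0, 0, 0, 0.042, -1, 0, 0, 0, 0, 0, 0.042, -1, 0, 0, 0, 0, 0, 0, -1, 0, 0, 0, 0, 0, 0, -1])

```text
clock: 4.08
eef_pos: [442.1, 265.8, 301.1]
tool_rot: [3.141, 0.001, 3.141]
force: [0.1, 0.9, 0.6]
width: 85.4
gripper_force: 0.0
```

Request:
carry_out(deltas=[0, 0, 0, 0, 0, 0.03, -1, 0, 0, 0, 0, 0, 0.03, -1, 0, 0, 0, 0, 0, 0.03, -1, 0, 0, 0, 0, 0, 0.014, -1, 0, 0, 0, 0, 0, 0.01, -1, 0, 0, 0, 0, 0, 0, -1, 0, 0, 0, 0, 0, 0, -1])

```text
clock: 4.95
eef_pos: [441.6, 265.6, 186.7]
tool_rot: [3.141, 0.001, 3.141]
force: [-0.1, -0.0, -1.0]
width: 85.4
gripper_force: 0.0
```

```bash
python3 - <<'E'
from h import *
s=ctrl.read_state();print(s["eef_pos"],s["force"])
I={n:ctrl.get_image(n) for n in C}
R=lambda im,x,y,w,h,k:cv2.resize(im[y:y+h,x:x+w,::-1],None,fx=k,fy=k,interpolation=cv2.INTER_CUBIC)
cv2.imwrite("pics/c5.png",np.hstack([R(I["scene"],345,95,60,80,6)]))
E
```

```text
[441.61257476 265.63310917 186.67958775] [-0.09612531 -0.00735678 -0.95810079]
```

View pics/c5.png

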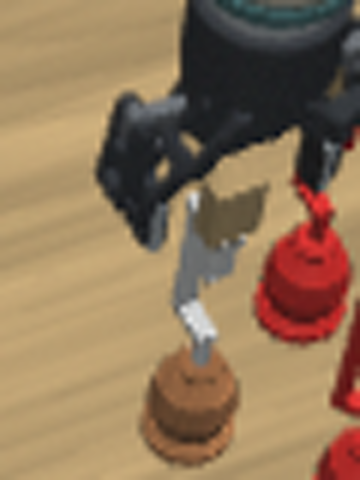

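The open fingers straddle the grip block and touch nothing else. Closing.

Request:
carry_out(deltas=[0, 0, 0, 0, 0, 0, 1, 0, 0, 0, 0, 0, 0, 1, 0, 0, 0, 0, 0, 0, 1, 0, 0, 0, 0, 0, 0, 1, 0, 0, 0, 0, 0, 0, 1, 0, 0, 0, 0, 0, 0, 1])

```text
clock: 5.8
eef_pos: [441.3, 265.5, 186.0]
tool_rot: [3.141, 0.0, 3.142]
force: [-0.2, 1.1, 3.2]
width: 29.1
gripper_force: 59.6
```

Request:
carry_out(deltas=[0, 0, 0, 0, 0, -0.01, 1, 0, 0, 0, 0, 0, -0.02, 1, 0, 0, 0, 0, 0, -0.03, 1, 0, 0, 0, 0, 0, -0.03, 1, 0, 0, 0, 0, 0, 0, 1, 0, 0, 0, 0, 0, 0, 1])

```text
clock: 6.55
eef_pos: [440.2, 264.7, 275.0]
tool_rot: [-3.14, -0.002, 3.141]
force: [-0.4, 1.0, -2.2]
width: 29.2
gripper_force: 59.6
```

```bash
python3 - <<'E'
from h import *
s=ctrl.read_state();print({k:np.round(s[k],3).tolist() for k in("clock","eef_pos","tool_rot","force","torque","width","gripper_force")})
I={n:ctrl.get_image(n) for n in C}
R=lambda im,x,y,w,h,k:cv2.resize(im[y:y+h,x:x+w,::-1],None,fx=k,fy=k,interpolation=cv2.INTER_CUBIC)
cv2.imwrite("pics/c6.png",np.hstack([R(I["scene"],345,80,60,80,6)]))
E
```

```text
{'clock': 6.55, 'eef_pos': [440.213, 264.707, 274.953], 'tool_rot': [-3.14, -0.002, 3.141], 'force': [-0.353, 0.953, -2.24], 'torque': [0.025, 0.008, -0.037], 'width': 29.234, 'gripper_force': 59.571}
```

View pics/c6.png

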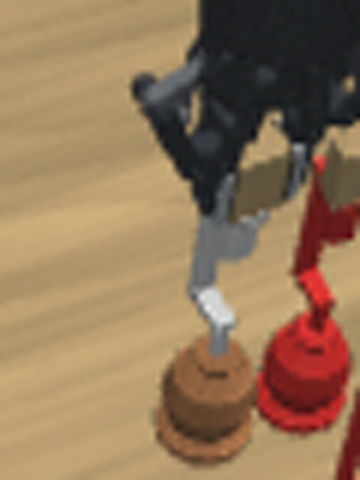

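The carrier is held upright and lifted clear of its neighbour. I'll carry it to a standoff in front of the rail.

Request:
carry_out(deltas=[0, 0, 0, -0.007, -0.0174, 0, 1, 0, 0, 0, -0.014, -0.0348, 0, 1, 0, 0, 0, -0.014, -0.0348, 0, 1, 0, 0, 0, -0.014, -0.0348, 0, 1, 0, 0, 0, -0.014, -0.0348, 0, 1, 0, 0, 0, -0.014, -0.0348, 0, 1, 0, 0, 0, -0.014, -0.0348, 0, 1, 0, 0, 0, -0.014, -0.0348, 0, 1, 0, 0, 0, -0.014, -0.0348, 0, 1, 0, 0, 0, -0.007, -0.0174, 0, 1, 0, 0, -3.8, 0, 0, 0, 1, 0, 0, -3.8, 0, 0, 0, 1])

```text
clock: 8.15
eef_pos: [566.4, -47.1, 274.8]
tool_rot: [3.14, -0.003, -3.006]
force: [-0.4, 0.2, -1.5]
width: 29.5
gripper_force: 59.7
```

Request:
carry_out(deltas=[0, 0, 0, 0, 0, 0.01, 1, 0, 0, 0, 0, 0, 0.011, 1, 0, 0, 0, 0, 0, 0, 1, 0, 0, 0, 0, 0, 0, 1])

```text
clock: 8.65
eef_pos: [567.0, -47.9, 254.6]
tool_rot: [-3.142, -0.001, -3.009]
force: [0.6, 0.6, -2.0]
width: 29.2
gripper_force: 59.7
```

```bash
python3 - <<'E'
from h import *
s=ctrl.read_state();print({k:np.round(s[k],3).tolist() for k in("clock","eef_pos","tool_rot","force","torque","width","gripper_force")})
I={n:ctrl.get_image(n) for n in C}
R=lambda im,x,y,w,h,k:cv2.resize(im[y:y+h,x:x+w,::-1],None,fx=k,fy=k,interpolation=cv2.INTER_CUBIC)
np.save("pics/s7.npy",I["scene"])
cv2.imwrite("pics/c7.png",R(I["scene"],255,150,130,100,6))
E
```

```text
{'clock': 8.65, 'eef_pos': [567.006, -47.893, 254.583], 'tool_rot': [-3.142, -0.001, -3.009], 'force': [0.618, 0.564, -2.003], 'torque': [-0.019, -0.009, -0.004], 'width': 29.194, 'gripper_force': 59.667}
```

View pics/c7.png

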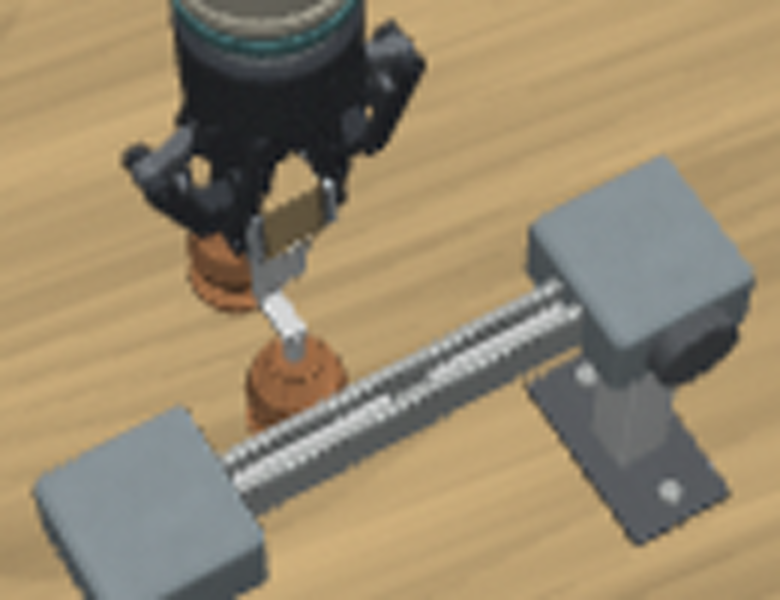

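The view shows the hook facing the rail, left of the notch at crop (410,390). I'll advance so the nose is over the channel mouth, keeping it above the lip.

Request:
carry_out(deltas=[0, 0, 0, -0.006, 0, 0, 1, 0, 0, 0, -0.012, 0, 0, 1, 0, 0, 0, -0.012, 0, 0, 1, 0, 0, 0, -0.012, 0, 0, 1, 0, 0, 0, -0.012, 0, 0, 1, 0, 0, 0, -0.008, 0, 0, 1, 0, 0, 0, -0.004, 0, 0, 1, 0, 0, 0, 0, 0, 0.003, 1, 0, 0, 0, 0, 0, 0.003, 1, 0, 0, 0, 0, 0, 0.001, 1, 0, 0, 0, 0, 0, 0, 1, 0, 0, 0, 0, 0, 0, 1])

```text
clock: 10.25
eef_pos: [632.4, -39.3, 247.8]
tool_rot: [-3.142, -0.0, -3.009]
force: [0.4, 0.4, -2.1]
width: 29.4
gripper_force: 59.7
```

```bash
python3 - <<'E'
from h import *
s=ctrl.read_state();print({k:np.round(s[k],3).tolist() for k in("clock","eef_pos","force","torque")})
I={n:ctrl.get_image(n) for n in C}
R=lambda im,x,y,w,h,k:cv2.resize(im[y:y+h,x:x+w,::-1],None,fx=k,fy=k,interpolation=cv2.INTER_CUBIC)
np.save("pics/s8.npy",I["scene"])
cv2.imwrite("pics/c8.png",R(I["scene"],280,170,70,60,10))
E
```

```text
{'clock': 10.25, 'eef_pos': [632.41, -39.255, 247.847], 'force': [0.425, 0.366, -2.125], 'torque': [0.029, 0.015, 0.045]}
```

View pics/c8.png

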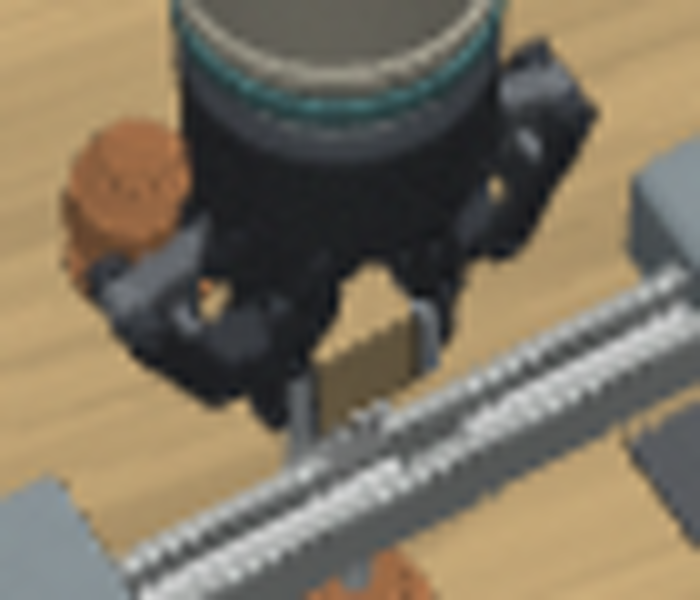

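The nose bottom appears at crop (370,440), about over the lip, so the rail's x is probably nearer 639. Next I'll find the back guard gently, 1 mm per row, with the nose just below the guard's top.

Request:
carry_out(deltas=[0, 0, 0, 0, 0, 0.0008, 1, 0, 0, 0, -0.001, 0, 0, 1, 0, 0, 0, -0.001, 0, 0, 1, 0, 0, 0, -0.001, 0, 0, 1, 0, 0, 0, -0.001, 0, 0, 1, 0, 0, 0, 0, 0, 0, 1])

```text
clock: 11.1
eef_pos: [636.4, -38.7, 246.9]
tool_rot: [-3.142, -0.001, -3.009]
force: [-0.8, -1.0, -1.7]
width: 29.5
gripper_force: 59.7
```

Request:
carry_out(deltas=[0, 0, 0, -0.001, 0, 0, 1, 0, 0, 0, -0.001, 0, 0, 1, 0, 0, 0, 0, 0, 0, 1])

```text
clock: 11.48
eef_pos: [638.4, -38.4, 246.9]
tool_rot: [-3.142, -0.0, -3.009]
force: [-0.2, 0.8, -2.4]
width: 29.3
gripper_force: 59.7
```

Request:
carry_out(deltas=[0, 0, 0, -0.001, 0, 0, 1, 0, 0, 0, -0.001, 0, 0, 1, 0, 0, 0, 0, 0, 0, 1])

```text
clock: 11.85
eef_pos: [639.8, -38.3, 246.8]
tool_rot: [3.142, -0.002, -3.009]
force: [-2.1, 0.2, -1.3]
width: 29.3
gripper_force: 59.7
```

Request:
carry_out(deltas=[0, 0, 0, -0.001, 0, 0, 1, 0, 0, 0, 0, 0, 0, 1])

```text
clock: 12.1
eef_pos: [640.1, -38.3, 246.6]
tool_rot: [3.141, -0.003, -3.009]
force: [-5.6, -0.7, -0.5]
width: 29.3
gripper_force: 59.9
```

Contact is at TCP x of about 639.7, so the channel centre is near 637.2. I'll back off 4.2 mm and lower at 8 mm/s.

Request:
carry_out(deltas=[0, 0, 0, 0.002, 0, 0, 1, 0, 0, 0, 0.0022, 0, 0, 1, 0, 0, 0, 0, 0, 0, 1, 0, 0, 0, 0, 0, 0.001, 1, 0, 0, 0, 0, 0, 0.001, 1, 0, 0, 0, 0, 0, 0.001, 1, 0, 0, 0, 0, 0, 0.001, 1, 0, 0, 0, 0, 0, 0.001, 1])

```text
clock: 13.1
eef_pos: [637.2, -38.6, 241.8]
tool_rot: [-3.142, -0.001, -3.009]
force: [-0.1, -0.1, -1.7]
width: 29.4
gripper_force: 59.7
```

Request:
carry_out(deltas=[0, 0, 0, 0, 0, 0.001, 1, 0, 0, 0, 0, 0, 0.001, 1, 0, 0, 0, 0, 0, 0.001, 1, 0, 0, 0, 0, 0, 0.001, 1, 0, 0, 0, 0, 0, 0.001, 1, 0, 0, 0, 0, 0, 0.001, 1, 0, 0, 0, 0, 0, 0.001, 1])

```text
clock: 13.98
eef_pos: [637.2, -38.6, 234.9]
tool_rot: [-3.142, -0.001, -3.009]
force: [0.5, -0.6, -1.5]
width: 29.2
gripper_force: 59.7
```

The nose is behind the lip at about 195 mm. Next is a soft touch-down on the floor.

Request:
carry_out(deltas=[0, 0, 0, 0, 0, 0.001, 1, 0, 0, 0, 0, 0, 0.001, 1, 0, 0, 0, 0, 0, 0.001, 1, 0, 0, 0, 0, 0, 0.0005, 1, 0, 0, 0, 0, 0, 0, 1])

```text
clock: 14.6
eef_pos: [637.1, -38.6, 231.4]
tool_rot: [-3.142, -0.001, -3.009]
force: [-0.4, -0.4, -1.9]
width: 28.9
gripper_force: 59.7
```

Request:
carry_out(deltas=[0, 0, 0, 0, 0, 0.0005, 1, 0, 0, 0, 0, 0, 0.0005, 1, 0, 0, 0, 0, 0, 0, 1])

```text
clock: 14.98
eef_pos: [637.3, -38.6, 231.0]
tool_rot: [-3.142, 0.0, -3.009]
force: [-0.4, 0.5, 3.4]
width: 29.0
gripper_force: 60.1
```

Floor contact at about 5 N, with TCP z at 231.0. I'll slide along rail +y.

Request:
carry_out(deltas=[0, 0, 0, 0, 0.002, 0, 1, 0, 0, 0, 0, 0.002, 0, 1, 0, 0, 0, 0, 0.002, 0, 1, 0, 0, 0, 0, 0.002, 0, 1, 0, 0, 0, 0, 0.002, 0, 1, 0, 0, 0, 0, 0.002, 0, 1, 0, 0, 0, 0, 0.002, 0, 1, 0, 0, 0, 0, 0.002, 0, 1, 0, 0, 0, 0, 0.002, 0, 1, 0, 0, 0, 0, 0, 0, 1])

```text
clock: 16.23
eef_pos: [635.3, -20.8, 230.8]
tool_rot: [-3.141, 0.001, -3.009]
force: [0.7, -3.1, 5.0]
width: 29.5
gripper_force: 60.4
```

Request:
carry_out(deltas=[0, 0, 0, 0, 0.0015, 0, 1, 0, 0, 0, 0, 0.0015, 0, 1, 0, 0, 0, 0, 0, 0, 1])

```text
clock: 16.6
eef_pos: [633.7, -16.2, 229.7]
tool_rot: [3.139, -0.002, -3.008]
force: [-0.0, 0.3, -2.3]
width: 29.3
gripper_force: 59.7
```

Request:
carry_out(deltas=[0, 0, 0, 0, 0.001, 0, 1, 0, 0, 0, 0, 0.001, 0, 1, 0, 0, 0, 0, 0, 0, 1])

```text
clock: 16.98
eef_pos: [633.7, -15.1, 229.9]
tool_rot: [3.141, -0.002, -3.008]
force: [0.1, -0.3, -1.3]
width: 29.2
gripper_force: 59.7
```

The support vanished, so the nose is over the notch. Sinking in.

Request:
carry_out(deltas=[0, 0, 0, 0, 0, 0.001, 1, 0, 0, 0, 0, 0, 0.001, 1, 0, 0, 0, 0, 0, 0.001, 1, 0, 0, 0, 0, 0, 0, 1])

```text
clock: 17.48
eef_pos: [634.0, -15.8, 227.3]
tool_rot: [3.142, -0.001, -3.009]
force: [-0.5, -0.7, -2.4]
width: 29.3
gripper_force: 59.7
```

Request:
carry_out(deltas=[0, 0, 0, 0, 0, 0.001, 1, 0, 0, 0, 0, 0, 0.001, 1, 0, 0, 0, 0, 0, 0.001, 1, 0, 0, 0, 0, 0, 0, 1])

```text
clock: 17.98
eef_pos: [634.0, -15.8, 224.3]
tool_rot: [3.142, -0.001, -3.009]
force: [0.8, 0.4, -2.0]
width: 29.1
gripper_force: 59.7
```

Request:
carry_out(deltas=[0, 0, 0, 0, 0, 0.0007, 1, 0, 0, 0, 0, 0, 0.0004, 1, 0, 0, 0, 0, 0, 0.0003, 1, 0, 0, 0, 0, 0, 0, 1])

```text
clock: 18.48
eef_pos: [634.1, -15.8, 223.1]
tool_rot: [-3.142, -0.0, -3.009]
force: [-1.1, 0.4, -1.5]
width: 29.2
gripper_force: 59.7
```

Request:
carry_out(deltas=[0, 0, 0, 0, 0, 0.0004, 1, 0, 0, 0, 0, 0, 0, 1])

```text
clock: 18.73
eef_pos: [634.2, -15.8, 223.0]
tool_rot: [-3.142, -0.0, -3.009]
force: [-0.6, -0.4, 2.2]
width: 29.4
gripper_force: 60.0
```

Home: TCP z is 223.0, 8 mm below the floor level, with light contact. I'll release gently.

Request:
carry_out(deltas=[0, 0, 0, 0, 0, 0, 0.25, 0, 0, 0, 0, 0, 0, 0.2, 0, 0, 0, 0, 0, 0, 0.1, 0, 0, 0, 0, 0, 0, -0.2, 0, 0, 0, 0, 0, 0, -0.4, 0, 0, 0, 0, 0, 0, -0.4])

```text
clock: 19.48
eef_pos: [634.1, -15.8, 222.6]
tool_rot: [-3.142, -0.001, -3.009]
force: [0.2, 0.3, -0.3]
width: 59.8
gripper_force: 0.0
```

Request:
carry_out(deltas=[0, 0, 0, 0, 0, -0.01, -0.4, 0, 0, 0, 0, 0, -0.02, -0.4, 0, 0, 0, 0, 0, -0.03, -0.4, 0, 0, 0, 0, 0, -0.03, -0.4, 0, 0, 0, 0, 0, -0.03, -0.4, 0, 0, 0, 0.04, 0, -0.02, -0.4, 0, 0, 0, 0.05, 0, 0, -0.4, 0, 0, 0, 0.05, 0, 0, -0.4, 0, 0, 0, 0.04, 0, 0, -0.4, 0, 0, 0, 0, 0, 0, -0.4, 0, 0, 0, 0, 0, 0, -0.4])

```text
clock: 20.85
eef_pos: [456.8, -39.4, 363.6]
tool_rot: [-3.141, 0.002, -3.009]
force: [0.9, -0.8, 0.5]
width: 59.8
gripper_force: 0.0
```

```bash
python3 - <<'E'
from h import *
s=ctrl.read_state();print({k:np.round(s[k],3).tolist() for k in("clock","eef_pos","force")})
a=ctrl.get_image("scene")
b=ctrl.get_image("scene");x=cv2.absdiff(a,b)[150:260,255:385];print("motion",x.max())
R=lambda im,x,y,w,h,k:cv2.resize(im[y:y+h,x:x+w,::-1],None,fx=k,fy=k,interpolation=cv2.INTER_CUBIC)
cv2.imwrite("pics/c9.png",R(b,265,150,130,100,6))
E
```

```text
{'clock': 20.85, 'eef_pos': [456.82, -39.44, 363.594], 'force': [0.897, -0.848, 0.472]}
motion 72
```

View pics/c9.png

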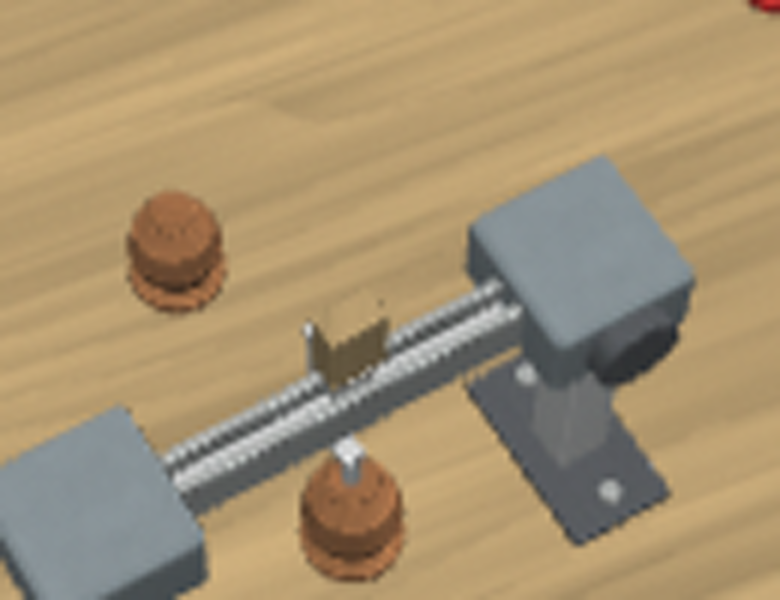

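The carrier hangs with its nose behind the lip at crop (345,375) and its body below the rail. I'll let it settle, confirm it is at rest, then hand in.

Request:
carry_out(deltas=[0, 0, 0, 0, 0, 0, -0.4, 0, 0, 0, 0, 0, 0, -0.4, 0, 0, 0, 0, 0, 0, -0.4, 0, 0, 0, 0, 0, 0, -0.4, 0, 0, 0, 0, 0, 0, -0.4, 0, 0, 0, 0, 0, 0, -0.4, 0, 0, 0, 0, 0, 0, -0.4, 0, 0, 0, 0, 0, 0, -0.4, 0, 0, 0, 0, 0, 0, -0.4, 0, 0, 0, 0, 0, 0, -0.4, 0, 0, 0, 0, 0, 0, -0.4, 0, 0, 0, 0, 0, 0, -0.4])

```text
clock: 22.45
eef_pos: [455.8, -39.6, 362.7]
tool_rot: [-3.142, -0.001, -3.009]
force: [-0.4, 0.0, -0.2]
width: 59.5
gripper_force: 0.0
```

```bash
python3 - <<'E'
from h import *
def d(a,b):
    x=cv2.absdiff(a,b)[185:250,310:340];return x.max(),round(x.mean(),2)
f=[ctrl.get_image("scene") for _ in range(6)]
print([d(f[0],g) for g in f[1:]]); x=cv2.absdiff(f[0],f[5]).max(2);print(np.argwhere(x>30)[:8].tolist(),(x>30).sum())
print(ctrl.read_state()["clock"])
E
```

```text
[(np.uint8(73), np.float64(1.8)), (np.uint8(71), np.float64(2.15)), (np.uint8(71), np.float64(2.12)), (np.uint8(58), np.float64(1.69)), (np.uint8(35), np.float64(0.89))]
[[230, 328], [236, 331]] 2
22.75
```

It is still swaying slightly, by less than a pixel. There is plenty of time, so I'll wait.

Request:
carry_out(deltas=[0, 0, 0, 0, 0, 0, -0.4, 0, 0, 0, 0, 0, 0, -0.4, 0, 0, 0, 0, 0, 0, -0.4, 0, 0, 0, 0, 0, 0, -0.4, 0, 0, 0, 0, 0, 0, -0.4, 0, 0, 0, 0, 0, 0, -0.4, 0, 0, 0, 0, 0, 0, -0.4, 0, 0, 0, 0, 0, 0, -0.4, 0, 0, 0, 0, 0, 0, -0.4, 0, 0, 0, 0, 0, 0, -0.4, 0, 0, 0, 0, 0, 0, -0.4, 0, 0, 0, 0, 0, 0, -0.4])

```text
clock: 24.25
eef_pos: [455.8, -39.6, 362.7]
tool_rot: [3.142, -0.001, -3.009]
force: [-0.1, -0.5, -0.1]
width: 60.0
gripper_force: 0.0
```

Request:
carry_out(deltas=[0, 0, 0, 0, 0, 0, -0.4, 0, 0, 0, 0, 0, 0, -0.4, 0, 0, 0, 0, 0, 0, -0.4, 0, 0, 0, 0, 0, 0, -0.4, 0, 0, 0, 0, 0, 0, -0.4, 0, 0, 0, 0, 0, 0, -0.4, 0, 0, 0, 0, 0, 0, -0.4, 0, 0, 0, 0, 0, 0, -0.4, 0, 0, 0, 0, 0, 0, -0.4, 0, 0, 0, 0, 0, 0, -0.4, 0, 0, 0, 0, 0, 0, -0.4, 0, 0, 0, 0, 0, 0, -0.4])

```text
clock: 25.75
eef_pos: [455.8, -39.6, 362.7]
tool_rot: [-3.142, -0.001, -3.009]
force: [0.4, -0.2, -0.6]
width: 59.7
gripper_force: 0.0
```

Request:
carry_out(deltas=[0, 0, 0, 0, 0, 0, -0.4, 0, 0, 0, 0, 0, 0, -0.4, 0, 0, 0, 0, 0, 0, -0.4, 0, 0, 0, 0, 0, 0, -0.4, 0, 0, 0, 0, 0, 0, -0.4, 0, 0, 0, 0, 0, 0, -0.4, 0, 0, 0, 0, 0, 0, -0.4, 0, 0, 0, 0, 0, 0, -0.4, 0, 0, 0, 0, 0, 0, -0.4, 0, 0, 0, 0, 0, 0, -0.4, 0, 0, 0, 0, 0, 0, -0.4, 0, 0, 0, 0, 0, 0, -0.4])

```text
clock: 27.25
eef_pos: [455.8, -39.6, 362.7]
tool_rot: [-3.142, -0.001, -3.009]
force: [0.6, -0.5, 0.2]
width: 59.9
gripper_force: 0.0
```

```bash
python3 - <<'E'
from h import *
def d(a,b):
    x=cv2.absdiff(a,b)[185:250,310:340];return int(x.max()),round(float(x.mean()),2)
f=[ctrl.get_image("scene") for _ in range(6)]
print([d(f[0],g) for g in f[1:]])
print(ctrl.read_state()["clock"])
E
```

```text
[(40, 0.78), (42, 0.85), (51, 1.67), (88, 2.28), (86, 2.86)]
27.55
```

```bash
python3 - <<'E'
from h import *
o=[];f=[]
for _ in range(24):
    a=ctrl.get_image("scene");f.append(a);h=cv2.cvtColor(a,cv2.COLOR_RGB2HSV)[222:250,310:336].astype(int)
    m=((h[:,:,0]<14)&(h[:,:,1]>125)).astype(np.uint8);M=cv2.moments(m,True);o.append((M["m10"]/M["m00"],M["m01"]/M["m00"],M["m00"]))
print(np.round(o,2).tolist());x=cv2.absdiff(f[0],f[4]);print("static ref",x[220:250,262:300].max(),x[185:250,310:340].max(),x[185:212,310:340].max())
# grip top motion
print(ctrl.read_state()["clock"])
E
```

```text
[[12.84, 14.2, 252.0], [12.92, 14.3, 250.0], [13.04, 14.51, 249.0], [13.07, 14.74, 254.0], [13.27, 14.71, 256.0], [13.31, 14.9, 257.0], [13.25, 14.83, 255.0], [13.25, 14.77, 256.0], [13.09, 14.7, 253.0], [13.05, 14.5, 251.0], [12.9, 14.27, 256.0], [12.9, 14.17, 253.0], [12.92, 14.32, 257.0], [13.15, 14.66, 250.0], [13.12, 14.78, 250.0], [13.33, 14.82, 254.0], [13.3, 14.82, 250.0], [13.31, 14.75, 253.0], [13.27, 14.85, 252.0], [13.2, 14.64, 250.0], [13.03, 14.36, 253.0], [12.86, 14.14, 254.0], [12.93, 14.2, 254.0], [13.26, 14.47, 246.0]]
static ref 3 87 69
28.75
```

The finial still swings along x, about ±1.5 mm with a 0.55 s period. I'll check whether it decays.

Request:
carry_out(deltas=[0, 0, 0, 0, 0, 0, -0.4, 0, 0, 0, 0, 0, 0, -0.4, 0, 0, 0, 0, 0, 0, -0.4, 0, 0, 0, 0, 0, 0, -0.4, 0, 0, 0, 0, 0, 0, -0.4, 0, 0, 0, 0, 0, 0, -0.4, 0, 0, 0, 0, 0, 0, -0.4, 0, 0, 0, 0, 0, 0, -0.4, 0, 0, 0, 0, 0, 0, -0.4, 0, 0, 0, 0, 0, 0, -0.4, 0, 0, 0, 0, 0, 0, -0.4, 0, 0, 0, 0, 0, 0, -0.4])

```text
clock: 30.25
eef_pos: [455.8, -39.6, 362.7]
tool_rot: [-3.142, -0.001, -3.009]
force: [0.1, -0.1, -1.3]
width: 59.7
gripper_force: 0.0
```

```bash
cat > sw.py <<'E'
from h import *
o=[];t=[]
for _ in range(13):
    a=ctrl.get_image("scene");h=cv2.cvtColor(a,cv2.COLOR_RGB2HSV)[222:250,310:336].astype(int)
    m=((h[:,:,0]<14)&(h[:,:,1]>125)).astype(np.uint8);M=cv2.moments(m,True);o.append((M["m10"]/M["m00"],M["m01"]/M["m00"]))
o=np.array(o);print(np.round(o[:,1],2),"ptp",np.ptp(o,0).round(2),"mean",o.mean(0).round(2),ctrl.read_state()["clock"])
E
python3 sw.py
```

```text
[14.31 14.44 14.7  14.85 14.81 14.8  14.87 14.84 14.71 14.44 14.34 14.27
 14.39] ptp [0.51 0.6 ] mean [13.09 14.6 ] 30.9
```

The decay is slow. I'll go back, grip the block where it hangs, trim its tilt to the rest attitude and release again from there.

Request:
carry_out(deltas=[0, 0, 0, -0.045, 0, 0, -0.4, 0, 0, 0, -0.045, 0, 0, -0.4, 0, 0, 0, -0.045, 0, 0, -0.4, 0, 0, 0, -0.045, 0, 0, -0.4, 0, 0, 0, 0, 0, 0, -0.4, 0, 0, 0, 0, 0, 0.035, -0.4, 0, 0, 0, 0, 0, 0.035, -0.4, 0, 0, 0, 0, 0, 0.035, -0.4, 0, 0, 0, 0, 0, 0.02, -0.4, 0, 0, 0, 0, 0, 0.01, -0.4, 0, 0, 0, 0, 0, 0.005, -0.4, 0, 0, 0, 0, 0, 0, -0.4])

```text
clock: 32.4
eef_pos: [634.2, -15.9, 223.2]
tool_rot: [-3.141, 0.0, -3.009]
force: [-0.2, 0.5, -0.2]
width: 60.0
gripper_force: 0.0
```

Request:
carry_out(deltas=[0, 0, 0, 0, 0, 0, 0.1, 0, 0, 0, 0, 0, 0, 0.1, 0, 0, 0, 0, 0, 0, 0.25, 0, 0, 0, 0, 0, 0, 1, 0, 0, 0, 0, 0, 0, 1, 0, 0, 0, 0, 0, 0, 1])

```text
clock: 33.15
eef_pos: [634.3, -15.8, 223.1]
tool_rot: [-3.142, 0.0, -3.009]
force: [-1.2, 0.2, 3.7]
width: 29.5
gripper_force: 59.1
```

```bash
sed -i 's/range(13)/range(4)/' sw.py; python3 sw.py
```

```text
[14.82 14.88 14.88 14.82] ptp [0.05 0.06] mean [13.13 14.85] 33.35
```

Request:
carry_out(deltas=[0, 0.45, 0, -0.0003, 0, 0, 1, 0, 0, 0, 0, 0, 0, 1, 0, 0, 0, 0, 0, 0, 1])

```text
clock: 33.72
eef_pos: [634.6, -15.8, 223.0]
tool_rot: [-3.142, -0.008, -3.009]
force: [-1.2, 0.3, 6.1]
width: 29.9
gripper_force: 59.6
```

```bash
python3 sw.py; python3 -c "
from cell import ctrl;s=ctrl.read_state();print(s['force'],s['tool_rot'])"
```

```text
[14.42 14.36 14.41 14.45] ptp [0.03 0.09] mean [12.95 14.41] 33.925
[-0.83064061 -0.86623099  5.9141335 ] [-3.14148931 -0.00803864 -3.00903295]
```

Request:
carry_out(deltas=[0, -0.13, 0, 0.0001, 0, -0.0003, 1, 0, 0, 0, 0, 0, 0, 1, 0, 0, 0, 0, 0, 0, 1])

```text
clock: 34.3
eef_pos: [634.5, -15.8, 223.0]
tool_rot: [-3.142, -0.006, -3.009]
force: [-0.5, -0.2, 5.1]
width: 29.4
gripper_force: 59.4
```

```bash
sed -i 's/range(4)/range(3)/' sw.py; python3 sw.py
```

```text
[14.38 14.47 14.48] ptp [0.16 0.1 ] mean [13.04 14.45] 34.45
```

Request:
carry_out(deltas=[0, -0.06, 0, 0, 0, -0.0003, 1, 0, 0, 0, 0, 0, 0, 1, 0, 0, 0, 0, 0, 0, 0.28, 0, 0, 0, 0, 0, 0, 0.25, 0, 0, 0, 0, 0, 0, 0.2, 0, 0, 0, 0, 0, 0, 0.1, 0, 0, 0, 0, 0, 0, -0.2, 0, 0, 0, 0, 0, 0, -0.4, 0, 0, 0, 0, 0, 0, -0.4])

```text
clock: 35.58
eef_pos: [634.3, -15.8, 223.2]
tool_rot: [-3.142, -0.005, -3.009]
force: [-0.0, -0.4, -0.8]
width: 59.9
gripper_force: 0.0
```

```bash
sed -i 's/range(3)/range(12)/' sw.py; python3 sw.py
```

```text
[14.67 14.77 14.76 14.69 14.69 14.42 14.51 14.43 14.38 14.4  14.55 14.64] ptp [0.17 0.39] mean [13.09 14.57] 36.175
```

The swing has roughly halved. One more trim while the gripper is here, aiming at 14.57.

Request:
carry_out(deltas=[0, 0, 0, 0, 0, 0, 0.1, 0, 0, 0, 0, 0, 0, 0.1, 0, 0, 0, 0, 0, 0, 0.25, 0, 0, 0, 0, 0, 0, 1, 0, 0, 0, 0, 0, 0, 1, 0, 0, 0, 0, 0, 0, 1])

```text
clock: 36.92
eef_pos: [634.4, -15.8, 223.4]
tool_rot: [-3.141, -0.005, -3.009]
force: [-0.6, -0.1, 2.3]
width: 29.3
gripper_force: 59.1
```

```bash
sed -i 's/range(12)/range(5)/' sw.py; python3 sw.py
```

```text
[14.47 14.4  14.48 14.44 14.51] ptp [0.13 0.11] mean [12.98 14.46] 37.175
```

Request:
carry_out(deltas=[0, -0.11, 0, 0, 0, 0, 1, 0, 0, 0, 0, 0, 0, 1, 0, 0, 0, 0, 0, 0, 1, 0, 0, 0, 0, 0, 0, 0.28, 0, 0, 0, 0, 0, 0, 0.25, 0, 0, 0, 0, 0, 0, 0.2, 0, 0, 0, 0, 0, 0, 0.1, 0, 0, 0, 0, 0, 0, -0.2, 0, 0, 0, 0, 0, 0, -0.4, 0, 0, 0, 0, 0, 0, -0.4])

```text
clock: 38.42
eef_pos: [634.3, -15.8, 223.2]
tool_rot: [-3.142, -0.003, -3.009]
force: [1.1, -0.3, -0.2]
width: 60.0
gripper_force: 0.0
```

```bash
sed -i 's/range(5)/range(12)/' sw.py; python3 sw.py
```

```text
[14.6  14.38 14.4  14.44 14.41 14.61 14.8  14.78 14.88 14.82 14.64 14.52] ptp [0.25 0.5 ] mean [13.09 14.61] 39.025
```

The swing is small again, and a further trim would gain nothing. I'll retreat and let it decay in the time left.

Request:
carry_out(deltas=[0, 0, 0, 0, 0, -0.01, -0.4, 0, 0, 0, 0, 0, -0.02, -0.4, 0, 0, 0, 0, 0, -0.03, -0.4, 0, 0, 0, 0, 0, -0.03, -0.4, 0, 0, 0, 0, 0, -0.03, -0.4, 0, 0, 0, 0.04, 0, -0.02, -0.4, 0, 0, 0, 0.05, 0, 0, -0.4, 0, 0, 0, 0.05, 0, 0, -0.4, 0, 0, 0, 0.04, 0, 0, -0.4, 0, 0, 0, 0, 0, 0, -0.4, 0, 0, 0, 0, 0, 0, -0.4])

```text
clock: 40.4
eef_pos: [457.4, -39.4, 364.7]
tool_rot: [-3.141, -0.001, -3.009]
force: [0.4, 0.2, -0.3]
width: 60.0
gripper_force: 0.0
```

Request:
carry_out(deltas=[0, 0, 0, 0, 0, 0, -0.4, 0, 0, 0, 0, 0, 0, -0.4, 0, 0, 0, 0, 0, 0, -0.4, 0, 0, 0, 0, 0, 0, -0.4, 0, 0, 0, 0, 0, 0, -0.4, 0, 0, 0, 0, 0, 0, -0.4, 0, 0, 0, 0, 0, 0, -0.4, 0, 0, 0, 0, 0, 0, -0.4, 0, 0, 0, 0, 0, 0, -0.4, 0, 0, 0, 0, 0, 0, -0.4, 0, 0, 0, 0, 0, 0, -0.4, 0, 0, 0, 0, 0, 0, -0.4])

```text
clock: 41.9
eef_pos: [456.3, -39.5, 363.8]
tool_rot: [-3.142, -0.003, -3.009]
force: [1.0, -1.0, 0.8]
width: 59.9
gripper_force: 0.0
```

Request:
carry_out(deltas=[0, 0, 0, 0, 0, 0, -0.4, 0, 0, 0, 0, 0, 0, -0.4, 0, 0, 0, 0, 0, 0, -0.4, 0, 0, 0, 0, 0, 0, -0.4, 0, 0, 0, 0, 0, 0, -0.4, 0, 0, 0, 0, 0, 0, -0.4, 0, 0, 0, 0, 0, 0, -0.4, 0, 0, 0, 0, 0, 0, -0.4, 0, 0, 0, 0, 0, 0, -0.4, 0, 0, 0, 0, 0, 0, -0.4, 0, 0, 0, 0, 0, 0, -0.4, 0, 0, 0, 0, 0, 0, -0.4])

```text
clock: 43.4
eef_pos: [456.3, -39.5, 363.8]
tool_rot: [-3.142, -0.003, -3.009]
force: [-1.9, 1.0, 0.0]
width: 59.5
gripper_force: 0.0
```

Request:
carry_out(deltas=[0, 0, 0, 0, 0, 0, -0.4, 0, 0, 0, 0, 0, 0, -0.4, 0, 0, 0, 0, 0, 0, -0.4, 0, 0, 0, 0, 0, 0, -0.4, 0, 0, 0, 0, 0, 0, -0.4, 0, 0, 0, 0, 0, 0, -0.4, 0, 0, 0, 0, 0, 0, -0.4, 0, 0, 0, 0, 0, 0, -0.4, 0, 0, 0, 0, 0, 0, -0.4, 0, 0, 0, 0, 0, 0, -0.4, 0, 0, 0, 0, 0, 0, -0.4, 0, 0, 0, 0, 0, 0, -0.4])

```text
clock: 44.9
eef_pos: [456.3, -39.5, 363.8]
tool_rot: [-3.142, -0.003, -3.009]
force: [0.5, -0.3, 0.7]
width: 59.9
gripper_force: 0.0
```

Request:
carry_out(deltas=[0, 0, 0, 0, 0, 0, -0.4, 0, 0, 0, 0, 0, 0, -0.4, 0, 0, 0, 0, 0, 0, -0.4, 0, 0, 0, 0, 0, 0, -0.4, 0, 0, 0, 0, 0, 0, -0.4, 0, 0, 0, 0, 0, 0, -0.4, 0, 0, 0, 0, 0, 0, -0.4, 0, 0, 0, 0, 0, 0, -0.4, 0, 0, 0, 0, 0, 0, -0.4, 0, 0, 0, 0, 0, 0, -0.4, 0, 0, 0, 0, 0, 0, -0.4, 0, 0, 0, 0, 0, 0, -0.4])

```text
clock: 46.4
eef_pos: [456.3, -39.5, 363.8]
tool_rot: [-3.142, -0.003, -3.009]
force: [0.2, -0.6, -0.8]
width: 59.7
gripper_force: 0.0
```

Request:
carry_out(deltas=[0, 0, 0, 0, 0, 0, -0.4, 0, 0, 0, 0, 0, 0, -0.4, 0, 0, 0, 0, 0, 0, -0.4, 0, 0, 0, 0, 0, 0, -0.4, 0, 0, 0, 0, 0, 0, -0.4, 0, 0, 0, 0, 0, 0, -0.4, 0, 0, 0, 0, 0, 0, -0.4, 0, 0, 0, 0, 0, 0, -0.4, 0, 0, 0, 0, 0, 0, -0.4, 0, 0, 0, 0, 0, 0, -0.4, 0, 0, 0, 0, 0, 0, -0.4, 0, 0, 0, 0, 0, 0, -0.4])

```text
clock: 47.9
eef_pos: [456.3, -39.5, 363.8]
tool_rot: [-3.142, -0.003, -3.009]
force: [0.6, 0.8, -0.9]
width: 59.8
gripper_force: 0.0
```

```bash
python3 sw.py
```

```text
[14.59 14.57 14.5  14.49 14.44 14.55 14.6  14.57 14.79 14.78 14.66 14.72] ptp [0.25 0.35] mean [13.09 14.6 ] 48.5
```

Request:
carry_out(deltas=[0, 0, 0, 0, 0, 0, -0.4, 0, 0, 0, 0, 0, 0, -0.4, 0, 0, 0, 0, 0, 0, -0.4, 0, 0, 0, 0, 0, 0, -0.4, 0, 0, 0, 0, 0, 0, -0.4, 0, 0, 0, 0, 0, 0, -0.4, 0, 0, 0, 0, 0, 0, -0.4, 0, 0, 0, 0, 0, 0, -0.4, 0, 0, 0, 0, 0, 0, -0.4, 0, 0, 0, 0, 0, 0, -0.4, 0, 0, 0, 0, 0, 0, -0.4, 0, 0, 0, 0, 0, 0, -0.4])

```text
clock: 50.0
eef_pos: [456.3, -39.5, 363.8]
tool_rot: [-3.142, -0.003, -3.009]
force: [0.2, 0.3, -0.4]
width: 59.6
gripper_force: 0.0
```

Request:
carry_out(deltas=[0, 0, 0, 0, 0, 0, -0.4, 0, 0, 0, 0, 0, 0, -0.4, 0, 0, 0, 0, 0, 0, -0.4, 0, 0, 0, 0, 0, 0, -0.4, 0, 0, 0, 0, 0, 0, -0.4, 0, 0, 0, 0, 0, 0, -0.4, 0, 0, 0, 0, 0, 0, -0.4, 0, 0, 0, 0, 0, 0, -0.4, 0, 0, 0, 0, 0, 0, -0.4, 0, 0, 0, 0, 0, 0, -0.4])

```text
clock: 51.25
eef_pos: [456.3, -39.5, 363.8]
tool_rot: [-3.142, -0.003, -3.009]
force: [0.5, -0.3, -0.2]
width: 59.7
gripper_force: 0.0
```

```bash
python3 -c "
from cell import ctrl
print(ctrl.read_state()['clock']);print(ctrl.finish_job())"
```

```text
51.25
the job is handed in; nothing more can be done
None
```

I handed the job in at 51.25 s: the finial hangs free with its nose fully home in the notch (8 mm below the channel floor), rail contact read under about 10 N, and nothing else was moved that I saw; it was still swaying by well under 1 mm when last measured at 48.5 s, so strictly it may not have been fully at rest.

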